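# Sort knife-handle parts into their kit trays

## Task

Sort the loose knife-making parts: the long walnut block and the wide brass collar belong in the kit tray with the big blade, the short block and the narrow collar in the tray with the small blade, each block lying flat in its tray's long bay and each collar standing upright in its square bay, all kept the same way up as they are now. Set the round stone flat in the middle of the round wooden dish, and leave the pine cone and the finished knife where they lie.

Things in the scene. Friction and masses are not known exactly. Their poses are not given: they have to be found in the camera images.
- block_long: Loose dark walnut knife-handle block, the longer of two: 30 mm wide (x), 112 mm long (y), 28 mm tall, about 73 g. Origin: centre of its underside. It starts lying flat, its length within 0.5 rad of world y.
- block_short: Loose dark walnut knife-handle block, the shorter of two: 30 mm wide (x), 76 mm long (y), 28 mm tall, about 50 g. Origin: centre of its underside. It starts lying flat, its length within 0.5 rad of world y.
- collar_wide: Loose plain brass collar (short open tube), the wider of two: outside diameter 36 mm, wall 3.5 mm, 28 mm tall, standing upright on the table, about 70 g. Origin: centre of its underside, on its axis (z up).
- collar_narrow: Loose plain brass collar (short open tube), the narrower of two: outside diameter 24 mm, wall 3 mm, 24 mm tall, standing upright on the table, about 40 g. Origin: centre of its underside, on its axis (z up).
- stone: Loose round grey sharpening stone, a plain disc 64 mm in diameter and 30 mm tall, lying flat, about 220 g. Origin: centre of its underside.
- tray_big: Fixed white tray, 110 (x) by 202 mm (y), floor 4 mm thick, walls 4 mm thick, 12 mm high. Origin: centre of its underside; +x away from robot (yaw within 0.15). Rear strip (+x): big knife blade (188 by 41 mm), fixed, under 8 mm high. Front: empty bays 54 mm wide in x, centred at x = -24 mm: long bay, 136 mm in y, centred at y = -29 mm; square bay, 54 mm in y, centred at y = +70 mm.
- tray_small: Fixed white tray, 110 (x) by 202 mm (y), floor 4 mm thick, walls 4 mm thick, 12 mm high. Origin: centre of its underside; +x away from robot (yaw within 0.15). Rear strip (+x): small knife blade (108 by 20 mm), fixed, under 8 mm high. Front: empty bays 54 mm wide in x, centred at x = -24 mm: long bay, 136 mm in y, centred at y = -29 mm; square bay, 54 mm in y, centred at y = +70 mm.
- dish: Fixed shallow round dish of turned wood, outside diameter 104 mm at the rim, rim top 13 mm above the table, wall about 4 mm thick; inside, the floor is 5 mm above the table and the opening 96 mm across, narrowing to about 90 mm at 6 mm height. Origin: centre of its underside.
- pine_cone: Bystander, loose: brown pine cone about 46 mm across and 52 mm tall, standing at the left (+y) end of the parts. Origin: centre of its underside. To be left alone.
- finished_knife: Bystander, loose: finished knife about 280 mm long and 34 mm wide, under 20 mm high, with a wooden handle towards its -x and the blade towards +x, lying on the right (-y) side. Origin: on the table, about where handle and blade meet. To be left alone.
Things that resemble listed ones, but are neither listed nor needed, are in the scene too. What is shaped like the collar_wide but purple is not meant.

How it is judged (in metres and radians):
At the end, for the whole second after the job is handed in: Long block and wide collar in the long and square bays of the big-blade tray, short block and narrow collar in those of the small-blade tray, each on the bay floor (3 mm) and level (0.1 rad); stone level on the dish floor within 16 mm of its centre; all at rest (under 20 mm/s) (x of block_long in the frame of tray_big between -0.04 and -0.008 m and y of block_long in the frame of tray_big between -0.045 and -0.013 m and z of block_long in the frame of tray_big between 0.001 and 0.007 m and angle between each of block_long, collar_wide, block_short, collar_narrow, stone's own z axis and vertical below 0.1 rad and x of collar_wide in the frame of tray_big between -0.038 and -0.01 m and y of collar_wide in the frame of tray_big between 0.056 and 0.084 m and z of collar_wide in the frame of tray_big between 0.001 and 0.007 m and x of block_short in the frame of tray_small between -0.04 and -0.008 m and y of block_short in the frame of tray_small between -0.062 and 0.004 m and z of block_short in the frame of tray_small between 0.001 and 0.007 m and x of collar_narrow in the frame of tray_small between -0.042 and -0.006 m and y of collar_narrow in the frame of tray_small between 0.052 and 0.088 m and z of collar_narrow in the frame of tray_small between 0.001 and 0.007 m and horizontal distance between stone and dish below 0.016 m and z of stone in the frame of dish between 0.002 and 0.008 m and linear speed of each of block_long, collar_wide, block_short, collar_narrow, stone below 0.02 m/s); the robot touches nothing.
It fails at once if the pine cone is moved by more than 20 mm (distance of pine_cone from where it was at the start of the episode above 0.02 m).
It fails at once if the finished knife is moved by more than 20 mm (distance of finished_knife from where it was at the start of the episode above 0.02 m).
It also fails if it takes over 104 s, if anything falls off the work surface, if the arm or the gripper's body presses on something with over 40 N, if the wrist force passes 120 N, or if a joint passes its speed limit or range.

## Robot

A 6-joint arm with a two-finger parallel gripper is mounted at the origin on the work surface. World frame = base frame: x ahead of the robot, y to its left, z up, the work surface at z = 0. Lengths are in mm, angles in rad, forces in N, time in s.
With the tool pointing down it reaches from about 275 to 750 mm from the base axis. Payload 10.2 kg.
Tool frame: the origin (TCP) lies at the very end of the fingers, on their centre line; the grasp point (between the pads) lies 19 mm behind it (ctrl.grip_depth is the distance from the TCP to the grasp point, in mm); z points along the fingers, x is the direction in which the jaws open and shut, and the axes are right-handed (so a half turn about z gives the same grasp; the last joint's range is limited). The gripper opens to 85 mm and grips with 20 to 120 N. Pads are 22 mm wide; open, the fingers measure 114 mm over their backs; the gripper's body (76 mm by 85 mm) begins 54 mm behind the grasp point. The pads swing forward as they close: fully open they stand 13 mm farther back than shut.
Start: joints at [-1.323, 0.313, 1.498, -0, 1.331, -0.223], TCP at [238.129, -467.895, 231.294] pointing down, gripper open.
Joint ranges: [-2.94, 2.94], [-0.97, 2.17], [0.19, 2.56], [-1.23, 4.37], [0.02, 3.11], [-2.88, 2.88]. Speed limits (rad/s): [2.39, 2.39, 3.01, 3.14, 3.14, 3.14].

## Interface

Orientations are given as a unit quaternion [w, x, y, z].
In Python, from rig import ctrl gives the robot as it stands.
- The arm moves only by the tool play_rows, never from a script. Its argument "motion" is a list of rows, each a list of 2 entries, a list of its own where there are three numbers: the shift along the tool's x, y, z in mm, then the turn, a rotation vector about the tool's x, y, z in degrees. A call has 1 to 20 rows; each row shifts and turns the commanded pose from where the row before left it, along the tool's axes as they then stand; what a row does not reach is not made up. A row lasts 1/12 s, in which the tool goes at most 41.7 mm and 7.16 degrees, less where a joint would pass 70% of its speed; a pose out of reach is approached as far as the arm can. A call with a gripper value outside its range is refused whole. "fingers" is the finger opening in mm, from 0 to 85.4, set as the call begins (left out, the last holds). The fingers move at their own pace and stop on an object; "squeeze" is the grip in N (left out, the last holds). Time passes only in rows, so rows that do not move let the fingers close. It gives the time, the measured TCP pose, the force and the opening at its end, in the units of the state.
- ctrl.sense(): the state, without advancing time (a new reading comes with each control period).
- ctrl.capture(name): name is "side" or "top" or "wrist"; returns the picture (480x640x3 uint8, red, green, blue); there is no depth.
- ctrl.get_calibration(name): a dict with "K" (3x3 intrinsics, pixels), "R" (3x3) and "t" (3): a world point X has camera coordinates R X + t; the wrist camera has in their place "tool_from_camera" (4x4, takes a point from camera to tool coordinates, whose origin is the TCP and whose axes are the tool frame's). Camera axes: x right, y down, z forward; pixel columns grow to the right and rows downward; lengths in mm; the calibration is good to about 2 mm. A picture is of the moment at which its call begins: read the wrist's pose just before it. get_calibration takes no time and is no camera call.
- ctrl.finish_job(): hands the job in, once; it reports no verdict.
Trained networks look in the newest picture that a camera, given by its name, has taken for a name from the list of things; names that differ only in an ending like _2 or _b are one class to them, and where a whole thing is asked for, a point or a joint stands for the part that bears it (a point fixed in the world has none). Each returns a list of dicts, best first, with "p" (0 to 1); they miss things now and then, are a little off and sometimes report something else, mostly with a low value. They report only what shows in the picture. A call takes as long as a camera call. They do not tell look-alikes from the thing itself.
- ctrl.spot_in(camera, name): "position" ([column, row] as shares, 0 to 1, of the picture: columns of its width, rows of its height, amid what is visible of it).
The state is a dict: "time_s": time; "joints": joint angles; "dq": joint speeds; "tau": joint torques, N m; "eef_pos": TCP position; "ee_rot": TCP orientation; "force": force on the tool from outside, world axes, zero at the start; "wrist_torque": the same for the moment, N m; "grip_width": opening from 0.0 (shut) to 1.0 (fully open).
Only numpy, scipy, OpenCV 4.12 (cv2) and the standard library are available. Lean on these libraries where they do the work, as an engineer would, in place of code of your own. Each camera call takes 0.05 s, during which the arm holds its last target. There are 200 camera calls.

## Working session

There is one attempt and no reset: what is moved stays moved. The work goes in short steps, Python scripts to look and compute and a tool call to move; the robot and the scene stay as the last step left them, time stands still between calls to the robot, and variables do not carry over. Pictures are saved under pics/ and viewed, about 12 in all and at most 16, crops included, and the job is handed in when it is done.

Besides the shell and the picture viewer there is one more tool, called as name([rows], argument=value, ...), one row to a line, values as JSON. play_rows: Moves the arm, as the interface text tells. Its arguments: {"type":"object","properties":{"motion":{"type":"array"},"fingers":{"type":"number"},"squeeze":{"type":"number"}},"required":["motion"]}

```bash
ls; mkdir -p pics
python3 - <<'E'
from rig import ctrl
import cv2
for n in ("top","side"):
    im=ctrl.capture(n); cv2.imwrite(f"pics/{n}0.png",im[:,:,::-1])
    c=ctrl.get_calibration(n); print(n,c)
    for t in ["block_long","block_short","collar_wide","collar_narrow","stone","tray_big","tray_small","dish","pine_cone","finished_knife"]:
        print(t,[(round(d["p"],2),[round(d["position"][0]*640),round(d["position"][1]*480)]) for d in ctrl.spot_in(n,t)])
print(ctrl.get_calibration("wrist")); print(ctrl.sense())
E
```

```text
pics
top {'K': array([[569.09807419,   0.        , 320.86880225],
       [  0.        , 569.09807419, 252.32729452],
       [  0.        ,   0.        ,   1.        ]]), 'R': array([[ 0.02216945, -0.99960521,  0.01726081],
       [-0.99618917, -0.02354384, -0.08398115],
       [ 0.08435438, -0.01533322, -0.99631784]]), 't': array([ -52.80827867,  488.10215061, 1502.60914985])}
block_long [(0.66, [248, 272])]
block_short [(0.62, [359, 282])]
collar_wide [(0.46, [279, 245])]
collar_narrow []
stone [(0.68, [181, 300]), (0.16, [209, 212])]
tray_big [(0.64, [397, 218])]
tray_small [(0.76, [207, 216]), (0.5, [247, 271])]
dish [(0.83, [309, 200])]
pine_cone [(0.68, [150, 264])]
finished_knife [(0.89, [475, 228]), (0.33, [359, 282]), (0.18, [307, 200]), (0.16, [247, 271])]
side {'K': array([[615.69945444,   0.        , 316.46282233],
       [  0.        , 615.69945444, 236.91701462],
       [  0.        ,   0.        ,   1.        ]]), 'R': array([[-0.95837186, -0.28548695, -0.00453595],
       [-0.14500739,  0.50034815, -0.85359509],
       [ 0.24595981, -0.81740377, -0.52091731]]), 't': ar
[... 944 characters left out ...]
      1.00000000e+00]])}
{'time_s': 1.1, 'joints': array([-1.32340729e+00,  3.12908691e-01,  1.49770541e+00, -2.57380778e-05,
        1.33101529e+00, -2.23378789e-01]), 'dq': array([-0.00031561, -0.00028375, -0.00016079, -0.00190756, -0.00094407,
        0.00101996]), 'tau': array([ 2.27460689e-03, -4.12162364e+01, -2.59896666e+01, -9.67451297e-05,
        5.27468364e-04, -2.61704088e-05]), 'eef_pos': array([ 238.11758833, -467.89293376,  231.28768637]), 'ee_rot': array([-3.88749652e-06,  8.52518672e-01, -5.22696770e-01, -2.18768904e-05]), 'force': array([ 0.37468644, -0.67701569,  0.33392908]), 'wrist_torque': array([-0.02523664, -0.00849723,  0.02586403]), 'grip_width': 0.9980163675500929}
```

View pics/top0.png

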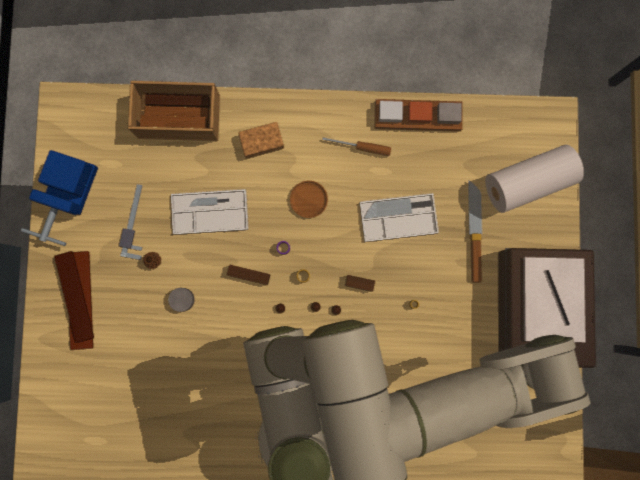

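View pics/side0.png

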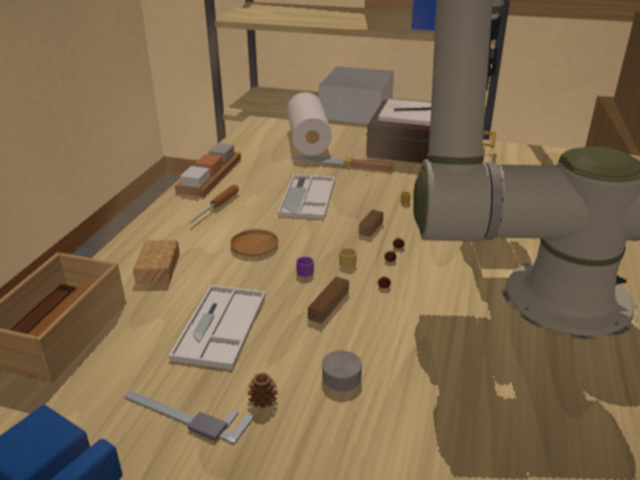

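```bash
cat > h.py <<'E'
import numpy as np, cv2
from rig import ctrl
from scipy.spatial.transform import Rotation as Rn
def cam(n,s=None):
    c=ctrl.get_calibration(n); K=np.array(c["K"])
    if n!="wrist": return K,np.array(c["R"]),np.array(c["t"])
    s=s or ctrl.sense(); q=s["ee_rot"]; W=np.eye(4)
    W[:3,:3]=Rn.from_quat([q[1],q[2],q[3],q[0]]).as_matrix(); W[:3,3]=s["eef_pos"]
    T=np.array(c["tool_from_camera"]).copy()
    if abs(T[:3,3]).max()<1: T[:3,3]*=1000
    V=np.linalg.inv(W@T); return K,V[:3,:3],V[:3,3]
def px2w(c,p,z):
    K,R,t=c; p=np.atleast_2d(p).astype(float)
    d=np.c_[p,np.ones(len(p))]@np.linalg.inv(K).T@R; C=-R.T@t
    return C+d*((z-C[2])/d[:,2])[:,None]
def w2px(c,X):
    K,R,t=c; y=(np.atleast_2d(X)@R.T+t)@K.T; return y[:,:2]/y[:,2:]
E
python3 - <<'E'
from h import *
print(getattr(ctrl,"grip_depth",None))
im=cv2.imread("pics/top0.png"); c=cam("top"); cs=cam("side")
for n,p,z,ps in [("long",(248,275),14,(328,299)),("short",(360,283),14,(371,220)),("wide",(301,277),14,(348,260)),("narrow",(413,304),12,(406,198)),("stone",(180,300),15,(342,370)),("dish",(309,199),8,(255,243)),("tb",(398,218),5,(306,196)),("ts",(209,212),5,(219,326)),("cone",(151,261),26,(263,389)),("purple",(283,248),14,(305,267))]:
    print(n,px2w(c,p,z)[0].round(),px2w(cs,ps,z)[0].round())
cv2.imwrite("pics/crop.png",cv2.resize(im[175:325,140:450],(800,387),interpolation=cv2.INTER_CUBIC))
E
```

```text
18.700000000000003
long [424. 152.  14.] [429. 156.  14.]
short [ 410. -148.   14.] [ 415. -154.   14.]
wide [422.  10.  14.] [425.  19.  14.]
narrow [ 357. -292.   12.] [ 357. -285.   12.]
stone [354. 330.  15.] [357. 330.  15.]
dish [635.  -6.   8.] [634.   2.   8.]
tb [ 589. -250.    5.] [ 596. -241.    5.]
ts [593. 264.   5.] [596. 274.   5.]
cone [455. 408.  26.] [458. 414.  26.]
purple [499.  60.  14.] [501.  67.  14.]
```

View pics/crop.png

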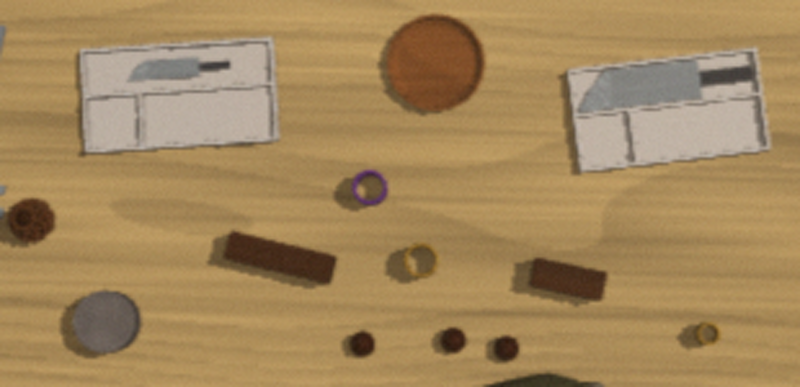

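play_rows([
  [[-20,-30.6,-3],[0,0,0]],
  [[-20,-30.6,-3],[0,0,0]],
  [[-20,-30.6,-3],[0,0,0]],
  [[-20,-30.6,-3],[0,0,0]],
  [[-20,-30.6,-3],[0,0,0]],
  [[-20,-30.6,-3],[0,0,0]],
  [[-20,-30.6,-3],[0,0,0]],
  [[-20,-30.6,-3],[0,0,0]],
  [[-20,-30.6,-3],[0,0,0]],
  [[-20,-30.6,-3],[0,0,0]],
  [[0,0,0],[0,0,-7]],
  [[0,0,0],[0,0,-7]],
  [[0,0,0],[0,0,-7]],
  [[0,0,0],[0,0,-7]],
  [[0,0,0],[0,0,-7]],
  [[0,0,0],[0,0,-7]],
  [[0,0,0],[0,0,-7]],
  [[0,0,0],[0,0,-7]],
  [[0,0,0],[0,0,-7]],
  [[0,0,0],[0,0,0]],
])

```text
time_s: 2.77
eef_pos: [420.1, -150.8, 261.3]
ee_rot: [0.0, 1.0, 0.002, 0.0]
force: [-0.1, 0.6, -0.4]
grip_width: 1.0
```

Run:
```python
from h import *
import pickle
s=ctrl.sense(); im=ctrl.capture("wrist")[:,:,::-1]; cv2.imwrite("pics/w1.png",im); c=cam("wrist",s)
pickle.dump(c,open("w1.pkl","wb")); print(s["time_s"],s["eef_pos"],s["ee_rot"])
```

```text
2.7667 [ 420.11132823 -150.83690233  261.33612847] [2.61717647e-05 9.99998046e-01 1.97608194e-03 4.14868179e-05]
```

View pics/w1.png

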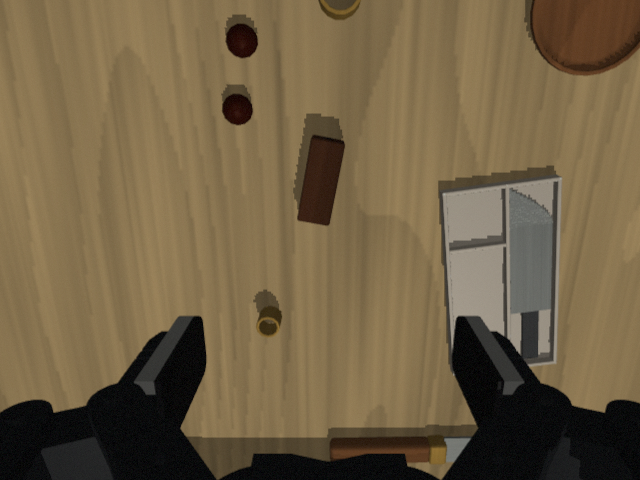

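Run:
```python
from h import *
import pickle
c=pickle.load(open("w1.pkl","rb"))
q=px2w(c,[(314,136),(344,141),(329,224),(298,219)],28); print("short",q.mean(0).round(1),np.linalg.norm(np.diff(q,axis=0),axis=1).round(),"yaw",np.degrees(np.arctan2(*( (q[0]+q[1]-q[2]-q[3])[:2]))).round(1))
print("narrow",px2w(c,[(268,323)],24).round(1))
print("wide approx",px2w(c,[(340,2)],28).round(1))
q=px2w(c,[(443,193),(560,178),(555,362),(453,371)],12);print("tb",q.mean(0).round(1),np.linalg.norm(np.diff(q,axis=0),axis=1).round(),q.round())
```

```text
short [ 413.3 -144.3   28. ] [26. 75. 29.] yaw 10.6
narrow [[ 360.2 -287.8   24. ]]
wide approx [[428.3  -2.8  28. ]]
tb [ 593.1 -248.3   12. ] [107. 199. 108.] [[ 526. -158.   12.]
 [ 632. -144.   12.]
 [ 660. -340.   12.]
 [ 553. -352.   12.]]
```

play_rows([
  [[-8.6,19.6,28.7],[0,0,0]],
  [[-8.6,19.6,28.7],[0,0,0]],
  [[-8.6,19.6,28.7],[0,0,0]],
  [[-8.6,19.6,28.7],[0,0,0]],
  [[-8.6,19.6,28.7],[0,0,0]],
  [[-8.6,19.6,28.7],[0,0,0]],
  [[-8.6,19.6,28.7],[0,0,0]],
  [[0,0,20],[0,0,0]],
  [[0,0,15],[0,0,0]],
  [[0,0,10],[0,0,0]],
  [[0,0,5],[0,0,0]],
  [[0,0,0],[0,0,0]],
], fingers=55, squeeze=40)

```text
time_s: 3.82
eef_pos: [359.8, -287.8, 10.0]
ee_rot: [-0.0, 1.0, -0.001, -0.0]
force: [-0.3, 0.2, -0.0]
grip_width: 0.645
```

play_rows([
  [[0,0,0],[0,0,0]],
  [[0,0,0],[0,0,0]],
  [[0,0,0],[0,0,0]],
  [[0,0,0],[0,0,0]],
  [[0,0,0],[0,0,0]],
], fingers=0)

```text
time_s: 4.23
eef_pos: [360.3, -288.4, 11.4]
ee_rot: [0.001, 1.0, -0.0, 0.001]
force: [-0.2, 2.0, 6.2]
grip_width: 0.259
```

Run:
```python
from h import *
s=ctrl.sense();print(s["time_s"],s["eef_pos"],s["grip_width"]*85.4); im=ctrl.capture("wrist")[:,:,::-1]; cv2.imwrite("pics/w2.png",im)
```

```text
4.2333 [ 360.33663923 -288.39369839   11.44426539] 22.128702275326628
```

View pics/w2.png

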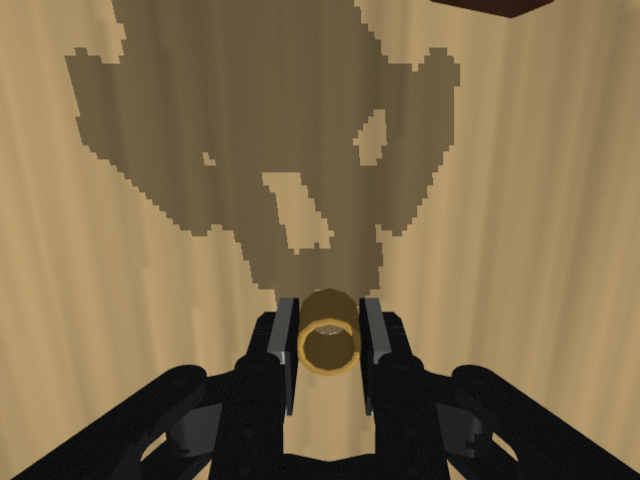

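play_rows([
  [[0,0,-20],[0,0,0]],
  [[0,0,-30],[0,0,0]],
  [[0,0,-30],[0,0,0]],
  [[5,-35.5,-12.2],[0,0,0]],
  [[5,-35.5,-12.2],[0,0,0]],
  [[5,-35.5,-12.2],[0,0,0]],
  [[5,-35.5,-12.2],[0,0,0]],
  [[5,-35.5,-12.2],[0,0,0]],
  [[5,-35.5,-12.2],[0,0,0]],
  [[5,-35.5,-12.2],[0,0,0]],
  [[5,-35.5,-12.2],[0,0,0]],
  [[5,-35.5,-12.2],[0,0,0]],
  [[5,-35.5,-12.2],[0,0,0]],
  [[5,-35.5,-12.2],[0,0,0]],
  [[5,-35.5,-12.2],[0,0,0]],
  [[5,-35.5,-12.2],[0,0,0]],
  [[5,-35.5,-12.2],[0,0,0]],
  [[0,0,0],[0,0,0]],
  [[0,0,0],[0,0,0]],
])

```text
time_s: 5.87
eef_pos: [429.8, 210.2, 261.8]
ee_rot: [-0.0, 1.0, 0.001, 0.001]
force: [0.5, -0.6, -0.6]
grip_width: 0.257
```

Run:
```python
from h import *
import pickle
s=ctrl.sense(); im=ctrl.capture("wrist")[:,:,::-1]; cv2.imwrite("pics/w3.png",im); c=cam("wrist",s)
pickle.dump(c,open("w3.pkl","wb")); print(s["time_s"],s["eef_pos"],s["ee_rot"],s["grip_width"]*85.4)
```

```text
5.8667 [429.84200949 210.24881159 261.8288755 ] [-7.73288316e-05  9.99999005e-01  1.24262738e-03  6.63613108e-04] 21.922976315682174
```

View pics/w3.png

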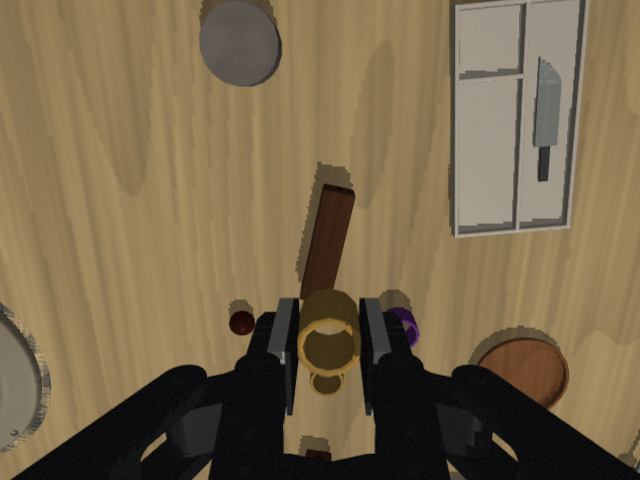

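Run:
```python
from h import *
import pickle
c=pickle.load(open("w3.pkl","rb")); c1=pickle.load(open("w1.pkl","rb"))
q=px2w(c,[(454,5),(455,237),(570,227)],12); ctr=(q[0]+q[2])/2
print("ts",ctr.round(1),np.linalg.norm(np.diff(q,axis=0),axis=1).round(),q.round(1))
a=np.arctan2(-(q[0]-q[1])[0],(q[0]-q[1])[1]); b=np.arctan2((q[2]-q[1])[1],(q[2]-q[1])[0]); print(np.degrees([a,b]))
a=np.average([a,b],weights=[2,1])
for l in [(-24,-29),(-24,70)]: print(ctr[:2]+np.array([[np.cos(a),-np.sin(a)],[np.sin(a),np.cos(a)]])@l)
print("stone",px2w(c,[(241,43),(201,43),(281,43)],30).round(1))
q=px2w(c,[(323,184),(355,190),(331,300),(301,295)],28);print("long",q.mean(0).round(1),q.round(),np.degrees(np.arctan2(*(q[0]+q[1]-q[2]-q[3])[:2])))
print("wide",px2w(c,[(326,377)],28).round(1),px2w(c1,[(340,-2)],28).round(1))
print("dish",px2w(c,[(523,375)],13).round(1), px2w(c,[(568,374),(523,338)],13).round(1),px2w(c1,[(585,73),(531,18)],13).round(1))
```

```text
ts [596.1 264.7  12. ] [200. 109.] [[532.  359.3  12. ]
 [551.5 159.8  12. ]
 [660.2 170.1  12. ]]
[5.56987755 5.3839098 ]
[574.99610391 233.51277294]
[565.49380725 332.05568927]
stone [[359.9 328.6  30. ]
 [328.  328.5  30. ]
 [391.8 328.7  30. ]]
long [428.7 157.5  28. ] [[425. 214.  28.]
 [453. 209.  28.]
 [433. 101.  28.]
 [404. 106.  28.]] 11.055233946580943
wide [[427.7  12.9  28. ]] [[ 4.283e+02 -1.000e-01  2.800e+01]]
dish [[638.5   4.6  13. ]] [[686.5   6.   13. ]
 [632.1  49.8  13. ]] [[637.5 -53.3  13. ]
 [585.3 -11.3  13. ]]
```

play_rows([
  [[19.4,-17.4,28.8],[0,0,0]],
  [[19.4,-17.4,28.8],[0,0,0]],
  [[19.4,-17.4,28.8],[0,0,0]],
  [[19.4,-17.4,28.8],[0,0,0]],
  [[19.4,-17.4,28.8],[0,0,0]],
  [[19.4,-17.4,28.8],[0,0,0]],
  [[19.4,-17.4,28.8],[0,0,0]],
  [[0,0,20],[0,0,0]],
  [[0,0,14],[0,0,0]],
  [[0,0,7],[0,0,0]],
  [[0,0,3],[0,0,0]],
  [[0,0,0],[0,0,0]],
  [[0,0,0],[0,0,0]],
])

```text
time_s: 7.0
eef_pos: [566.5, 329.8, 16.5]
ee_rot: [-0.0, 1.0, -0.001, 0.0]
force: [0.9, 0.3, -0.9]
grip_width: 0.257
```

Run:
```python
from h import *
s=ctrl.sense();print(s["time_s"],s["eef_pos"],s["force"]); im=ctrl.capture("wrist")[:,:,::-1]; cv2.imwrite("pics/w4.png",im)
```

```text
7.0 [566.46567263 329.80205903  16.49581722] [ 0.94359052  0.32578686 -0.88209203]
```

View pics/w4.png

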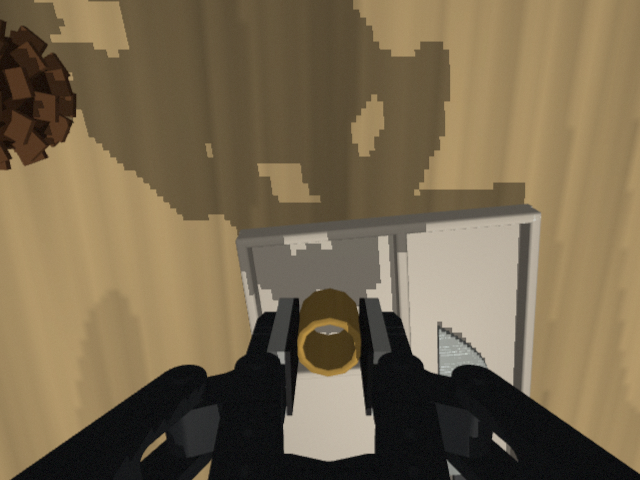

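play_rows([
  [[0,0,0],[0,0,0]],
  [[0,0,0],[0,0,0]],
  [[0,0,0],[0,0,0]],
  [[0,0,-20],[0,0,0]],
  [[0,0,-40],[0,0,0]],
  [[-23,28.7,0],[0,0,0]],
  [[-23,28.7,0],[0,0,0]],
  [[-23,28.7,0],[0,0,0]],
  [[-23,28.7,0],[0,0,0]],
  [[-23,28.7,0],[0,0,0]],
  [[-23,28.7,0],[0,0,0]],
  [[0,0,0],[0,0,5.5]],
  [[0,0,0],[0,0,5.5]],
  [[0,0,20],[0,0,0]],
  [[0,0,10],[0,0,0]],
  [[0,0,0],[0,0,0]],
], fingers=50)

```text
time_s: 8.38
eef_pos: [426.9, 158.3, 44.3]
ee_rot: [0.0, 0.995, -0.096, -0.001]
force: [-0.4, 0.2, -0.8]
grip_width: 0.587
```

Run:
```python
from h import *
s=ctrl.sense();print(s["time_s"],s["eef_pos"],s["ee_rot"]); im=ctrl.capture("wrist")[:,:,::-1]; cv2.imwrite("pics/w5.png",im)
c=cam("wrist",s); print(w2px(c,[[429,157.5,28],[428.7+11*1-15,157.5+55,28]]))
```

```text
8.3833 [426.87929913 158.34594436  44.28135412] [ 2.59110181e-04  9.95361912e-01 -9.61908260e-02 -1.38618316e-03]
[[334.27094714 300.81732367]
 [294.94314851 171.18006618]]
```

View pics/w5.png

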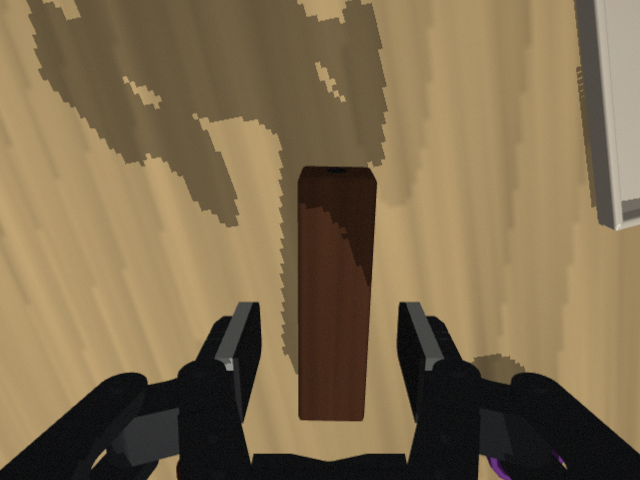

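play_rows([
  [[2,0,16],[0,0,0]],
  [[0,0,12],[0,0,0]],
  [[0,0,6],[0,0,0]],
  [[0,0,0],[0,0,0]],
])

```text
time_s: 8.77
eef_pos: [429.5, 158.2, 11.3]
ee_rot: [0.0, 0.995, -0.096, -0.001]
force: [0.1, 1.0, 0.5]
grip_width: 0.589
```

play_rows([
  [[0,0,0],[0,0,0]],
  [[0,0,0],[0,0,0]],
  [[0,0,0],[0,0,0]],
  [[0,0,0],[0,0,0]],
  [[0,0,0],[0,0,0]],
  [[0,0,-20],[0,0,0]],
  [[0,0,-40],[0,0,0]],
  [[0,0,-30],[0,0,0]],
  [[0,0,0],[0,0,0]],
  [[0,0,0],[0,0,0]],
], fingers=0, squeeze=50)

```text
time_s: 9.6
eef_pos: [430.5, 158.3, 103.0]
ee_rot: [-0.0, 0.995, -0.096, 0.002]
force: [-0.3, -0.8, -1.5]
grip_width: 0.335
```

Run:
```python
from h import *
s=ctrl.sense();print(s["time_s"],s["eef_pos"],s["ee_rot"],s["grip_width"]*85.4); im=ctrl.capture("wrist")[:,:,::-1]; cv2.imwrite("pics/w6.png",im)
```

```text
9.6 [430.47992632 158.2598467  102.96698408] [-3.20315276e-04  9.95381820e-01 -9.59782210e-02  1.76365972e-03] 28.601735914825777
```

View pics/w6.png

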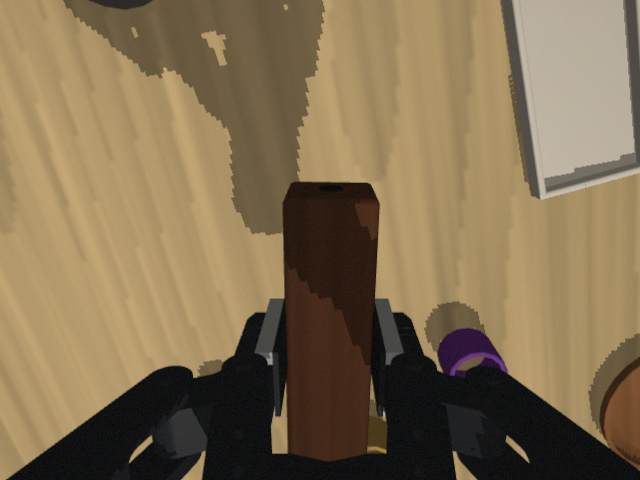

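play_rows([
  [[0,0,0],[0,0,-6.2]],
  [[0,0,0],[0,0,-6.2]],
  [[0,0,0],[0,0,-6.2]],
  [[6.95,37.8,0],[0,0,0]],
  [[6.95,37.8,0],[0,0,0]],
  [[6.95,37.8,0],[0,0,0]],
  [[6.95,37.8,0],[0,0,0]],
  [[6.95,37.8,0],[0,0,0]],
  [[6.95,37.8,0],[0,0,0]],
  [[6.95,37.8,0],[0,0,0]],
  [[6.95,37.8,0],[0,0,0]],
  [[6.95,37.8,0],[0,0,0]],
  [[6.95,37.8,0],[0,0,0]],
  [[6.95,37.8,0],[0,0,0]],
  [[6.95,37.8,0],[0,0,0]],
  [[0,0,25],[0,0,0]],
  [[0,0,25],[0,0,0]],
  [[0,0,15],[0,0,0]],
  [[0,0,0],[0,0,0]],
  [[0,0,0],[0,0,0]],
])

```text
time_s: 11.32
eef_pos: [571.6, -280.0, 35.0]
ee_rot: [-0.001, 0.998, 0.066, -0.001]
force: [0.2, 0.6, -1.0]
grip_width: 0.335
```

Run:
```python
from h import *
s=ctrl.sense();print(s["time_s"],s["eef_pos"],s["ee_rot"],s["grip_width"]*85.4,s["force"]); im=ctrl.capture("wrist")[:,:,::-1]; cv2.imwrite("pics/w7.png",im)
```

```text
11.3167 [ 571.55417141 -279.97055637   34.95160178] [-0.00111481  0.99781506  0.06604638 -0.00131648] 28.64672201852214 [ 0.1801312   0.59025815 -0.97933452]
```

View pics/w7.png

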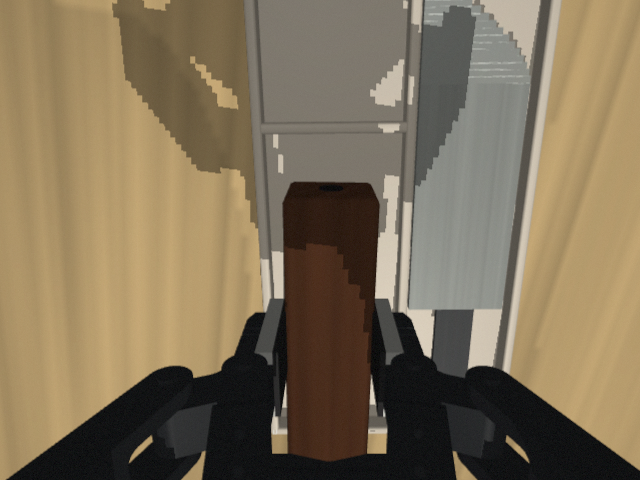

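play_rows([
  [[1,0,10],[0,0,0]],
  [[0,0,6],[0,0,0]],
  [[0,0,3],[0,0,0]],
  [[0,0,0],[0,0,0]],
  [[0,0,0],[0,0,0]],
])

```text
time_s: 11.78
eef_pos: [573.3, -280.3, 17.6]
ee_rot: [0.0, 0.998, 0.066, 0.0]
force: [-0.5, -0.4, -1.5]
grip_width: 0.338
```

play_rows([
  [[0,0,0],[0,0,0]],
  [[0,0,0],[0,0,0]],
  [[0,0,0],[0,0,0]],
  [[0,0,0],[0,0,0]],
  [[0,0,-20],[0,0,0]],
  [[0,0,-30],[0,0,0]],
  [[0,0,-10],[0,0,0]],
  [[0,0,0],[0,0,0]],
], fingers=50)

```text
time_s: 12.45
eef_pos: [574.5, -281.2, 80.6]
ee_rot: [0.002, 0.998, 0.066, 0.002]
force: [0.4, -0.2, 0.0]
grip_width: 0.586
```

Run:
```python
from h import *
s=ctrl.sense();print(s["time_s"],s["eef_pos"],s["ee_rot"],s["grip_width"]*85.4,s["force"]); im=ctrl.capture("wrist")[:,:,::-1]; cv2.imwrite("pics/w8.png",im)
```

```text
12.45 [ 574.49207833 -281.22056507   80.56487156] [0.00180314 0.99781121 0.06606784 0.00213751] 50.04962953147897 [ 0.39639575 -0.19679692  0.03716891]
```

View pics/w8.png

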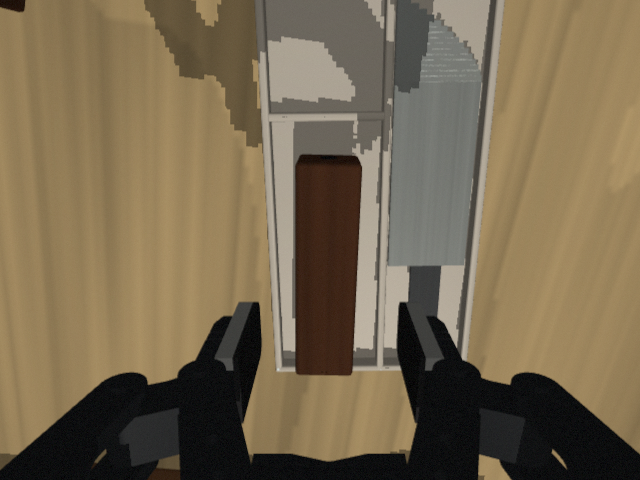

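Run:
```python
from h import *
import pickle
s=ctrl.sense(); c=cam("wrist",s)
def loc(X,t,a): a=np.radians(a); R=np.array([[np.cos(a),-np.sin(a)],[np.sin(a),np.cos(a)]]); return ((X[:,:2]-t)@R).round(1)
q=px2w(c,[(297,168),(361,168),(353,375),(296,375)],32); print(np.linalg.norm(np.diff(q,axis=0),axis=1)); print(loc(q,[593,-248.3],7.6), loc(q,[593,-248.3],7.6).mean(0))
print(loc(px2w(c,[(280,369),(383,367),(388,117),(271,118)],12),[593,-248.3],7.6))
```

```text
[ 28.09339435 107.14710917  29.45210672]
[[-37.3  19.4]
 [ -9.2  19.4]
 [-10.9 -87.7]
 [-40.3 -87.7]] [-24.425 -34.15 ]
[[-51.1 -98.3]
 [  7.4 -97. ]
 [  4.4  40. ]
 [-50.3  39.6]]
```

play_rows([
  [[0,0,0],[0,0,6.1]],
  [[0,0,0],[0,0,6.1]],
  [[0,0,0],[0,0,6.1]],
  [[-30.6,-17.5,0],[0,0,0]],
  [[-30.6,-17.5,0],[0,0,0]],
  [[-30.6,-17.5,0],[0,0,0]],
  [[-30.6,-17.5,0],[0,0,0]],
  [[-30.6,-17.5,0],[0,0,0]],
  [[-30.6,-17.5,0],[0,0,0]],
  [[0,0,20],[0,0,0]],
  [[0,0,10],[0,0,0]],
  [[0,0,0],[0,0,0]],
  [[0,0,0],[0,0,0]],
])

```text
time_s: 13.58
eef_pos: [411.9, -142.7, 46.8]
ee_rot: [-0.001, 0.996, -0.093, -0.001]
force: [0.3, 0.4, -0.1]
grip_width: 0.589
```

Run:
```python
from h import *
s=ctrl.sense();print(s["time_s"],s["eef_pos"],s["ee_rot"]); im=ctrl.capture("wrist")[:,:,::-1]; cv2.imwrite("pics/w9.png",im)
c=cam("wrist",s); m=((im.max(2)<75)&(im[:,:,2]>im[:,:,0]+12)).astype(np.uint8); m[:,:268]=0; m[:,395:]=0
n,l,st,ce=cv2.connectedComponentsWithStats(m); i=1+st[1:,4].argmax(); print(st[i])
p=np.argwhere(l==i)[:,::-1].astype(np.float32); r=cv2.minAreaRect(p); print(r, px2w(c,[r[0]],26)); print(px2w(c,cv2.boxPoints(r),28).round())
```

```text
13.5833 [ 411.88335349 -142.68252732   46.75447137] [-5.96219877e-04  9.95619432e-01 -9.34905095e-02 -1.05631827e-03]
[  294   200    76   179 11511]
((331.5, 289.0), (178.0, 75.0), 90.0) [[ 413.51337661 -140.1509376    26.        ]]
[[ 406. -100.   28.]
 [ 435. -105.   28.]
 [ 422. -185.   28.]
 [ 389. -179.   28.]]
```

play_rows([
  [[1,0,18],[0,0,0]],
  [[0,0,12],[0,0,0]],
  [[0,0,6],[0,0,0]],
  [[0,0,0],[0,0,0]],
])

```text
time_s: 13.97
eef_pos: [413.1, -143.1, 10.9]
ee_rot: [-0.0, 0.996, -0.094, -0.001]
force: [1.7, -0.4, -0.8]
grip_width: 0.585
```

play_rows([
  [[0,0,0],[0,0,0]],
  [[0,0,0],[0,0,0]],
  [[0,0,0],[0,0,0]],
  [[0,0,0],[0,0,0]],
  [[0,0,0],[0,0,0]],
  [[0,0,-20],[0,0,0]],
  [[0,0,-40],[0,0,0]],
  [[0,0,-30],[0,0,0]],
  [[0,0,0],[0,0,0]],
  [[0,0,0],[0,0,0]],
], fingers=0)

```text
time_s: 14.8
eef_pos: [413.9, -143.6, 102.9]
ee_rot: [0.001, 0.996, -0.093, 0.001]
force: [-0.0, -0.1, -1.1]
grip_width: 0.338
```

play_rows([
  [[0,0,0],[0,0,-5.4]],
  [[0,0,0],[0,0,-5.4]],
  [[0,0,0],[0,0,-5.4]],
  [[17.9,-32.7,0],[0,0,0]],
  [[17.9,-32.7,0],[0,0,0]],
  [[17.9,-32.7,0],[0,0,0]],
  [[17.9,-32.7,0],[0,0,0]],
  [[17.9,-32.7,0],[0,0,0]],
  [[17.9,-32.7,0],[0,0,0]],
  [[17.9,-32.7,0],[0,0,0]],
  [[17.9,-32.7,0],[0,0,0]],
  [[17.9,-32.7,0],[0,0,0]],
  [[17.9,-32.7,0],[0,0,0]],
  [[17.9,-32.7,0],[0,0,0]],
  [[0,0,25],[0,0,0]],
  [[0,0,25],[0,0,0]],
  [[0,0,16],[0,0,0]],
  [[0,0,0],[0,0,0]],
  [[0,0,0],[0,0,0]],
])

```text
time_s: 16.38
eef_pos: [574.2, 233.4, 34.1]
ee_rot: [0.0, 0.999, 0.048, -0.002]
force: [1.0, 0.8, -0.3]
grip_width: 0.337
```

Run:
```python
from h import *
s=ctrl.sense();print(s["time_s"],s["eef_pos"],s["ee_rot"],s["grip_width"]*85.4,s["force"]); im=ctrl.capture("wrist")[:,:,::-1]; cv2.imwrite("pics/w10.png",im)
```

```text
16.3833 [574.24385993 233.42427844  34.13196219] [ 2.40341288e-04  9.98860339e-01  4.77006042e-02 -1.61771367e-03] 28.782967113585485 [ 0.9751087   0.79868366 -0.34019338]
```

View pics/w10.png

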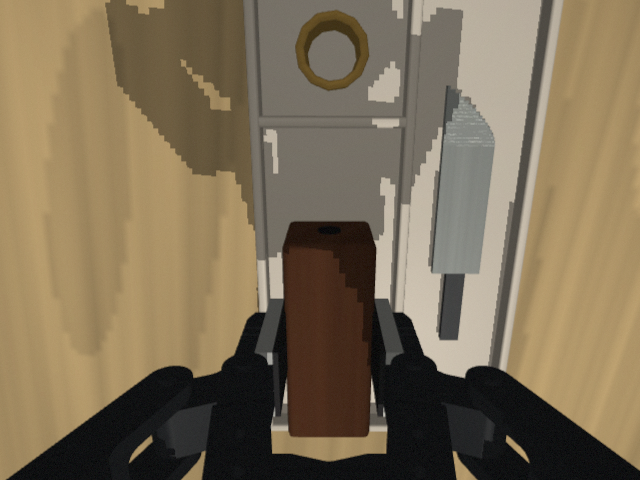

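play_rows([
  [[1,0,10],[0,0,0]],
  [[0,0,5.5],[0,0,0]],
  [[0,0,3],[0,0,0]],
  [[0,0,0],[0,0,0]],
  [[0,0,0],[0,0,0]],
])

```text
time_s: 16.85
eef_pos: [576.1, 233.7, 17.1]
ee_rot: [-0.0, 0.999, 0.048, 0.0]
force: [-0.3, 1.3, -0.3]
grip_width: 0.335
```

play_rows([
  [[0,0,0],[0,0,0]],
  [[0,0,0],[0,0,0]],
  [[0,0,0],[0,0,0]],
  [[0,0,0],[0,0,0]],
  [[0,0,-20],[0,0,0]],
  [[0,0,-40],[0,0,0]],
  [[0,0,-30],[0,0,5.5]],
  [[-20.9,31.9,0],[0,0,0]],
  [[-20.9,31.9,0],[0,0,0]],
  [[-20.9,31.9,0],[0,0,0]],
  [[-20.9,31.9,0],[0,0,0]],
  [[-20.9,31.9,0],[0,0,0]],
  [[-20.9,31.9,0],[0,0,0]],
  [[-20.9,31.9,0],[0,0,0]],
  [[0,0,0],[0,0,0]],
  [[0,0,0],[0,0,0]],
], fingers=60)

```text
time_s: 18.18
eef_pos: [429.4, 9.3, 107.5]
ee_rot: [0.0, 1.0, -0.002, 0.0]
force: [-0.1, 0.5, 0.5]
grip_width: 0.698
```

Run:
```python
from h import *
s=ctrl.sense();print(s["time_s"],s["eef_pos"],s["ee_rot"]); im=ctrl.capture("wrist")[:,:,::-1]; cv2.imwrite("pics/w11.png",im)
c=cam("wrist",s)
for d in ctrl.spot_in("wrist","collar_wide"):
    p=np.array(d["position"])*[640,480]; print(d["p"],p,px2w(c,[p],20).round(1), im[int(p[1])-30:int(p[1])+30,int(p[0])-30:int(p[0])+30].reshape(-1,3).mean(0).round())
```

```text
18.1833 [429.42599473   9.31444282 107.51255319] [ 6.82770373e-05  9.99998222e-01 -1.84274238e-03  3.93686792e-04]
0.94 [328.128 257.712] [[4.291e+02 2.000e-01 2.000e+01]] [ 49.  83. 101.]
0.59 [479.424 148.704] [[509.2  61.4  20. ]] [65. 57. 80.]
```

View pics/w11.png

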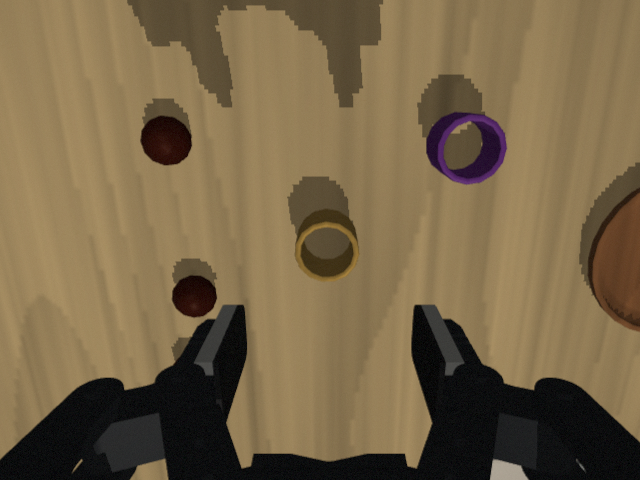

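play_rows([
  [[-1,1.5,35],[0,0,0]],
  [[0,0,30],[0,0,0]],
  [[0,0,18],[0,0,0]],
  [[0,0,9],[0,0,0]],
  [[0,0,5],[0,0,0]],
  [[0,0,0],[0,0,0]],
])

```text
time_s: 18.78
eef_pos: [428.9, 9.5, 9.8]
ee_rot: [-0.0, 1.0, 0.0, -0.0]
force: [-0.5, -0.9, -0.4]
grip_width: 0.701
```

play_rows([
  [[0,0,0],[0,0,0]],
  [[0,0,0],[0,0,0]],
  [[0,0,0],[0,0,0]],
  [[0,0,0],[0,0,0]],
  [[0,0,0],[0,0,0]],
  [[0,0,-20],[0,0,0]],
  [[0,0,-40],[0,0,0]],
  [[0,0,-30],[0,0,0]],
  [[0,0,0],[0,0,0]],
  [[0,0,0],[0,0,0]],
], fingers=0, squeeze=40)

```text
time_s: 19.62
eef_pos: [429.6, 8.8, 101.9]
ee_rot: [0.001, 1.0, -0.0, 0.002]
force: [0.0, -0.2, -2.0]
grip_width: 0.409
```

Run:
```python
from h import *
s=ctrl.sense();print(s["time_s"],s["eef_pos"],s["ee_rot"],s["grip_width"]*85.4); im=ctrl.capture("wrist")[:,:,::-1]; cv2.imwrite("pics/w12.png",im)
```

```text
19.6167 [429.55074032   8.83317172 101.85866377] [ 5.64318608e-04  9.99997459e-01 -1.71647636e-04  2.17558733e-03] 34.886474326202936
```

View pics/w12.png

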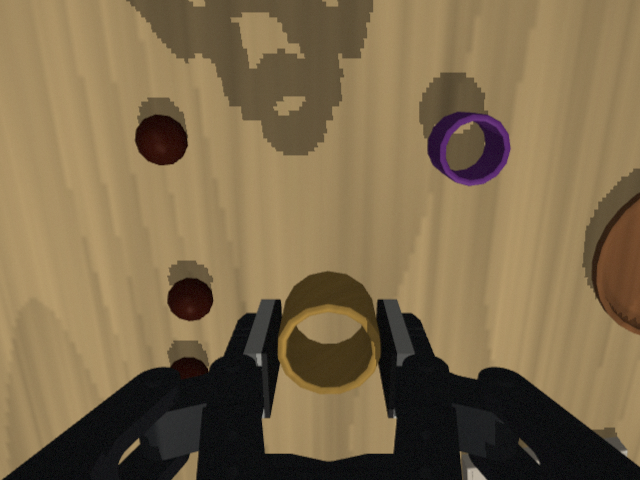

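play_rows([
  [[21.7,31.8,0],[0,0,0]],
  [[21.7,31.8,0],[0,0,0]],
  [[21.7,31.8,0],[0,0,0]],
  [[21.7,31.8,0],[0,0,0]],
  [[21.7,31.8,0],[0,0,0]],
  [[21.7,31.8,0],[0,0,0]],
  [[0,0,25],[0,0,0]],
  [[0,0,25],[0,0,0]],
  [[0,0,17],[0,0,0]],
  [[0,0,10],[0,0,0]],
  [[0,0,6],[0,0,0]],
  [[0,0,3],[0,0,0]],
  [[0,0,0],[0,0,0]],
  [[0,0,0],[0,0,0]],
])

```text
time_s: 20.83
eef_pos: [558.9, -181.7, 15.4]
ee_rot: [0.0, 1.0, -0.0, 0.0]
force: [-4.8, 2.9, 9.6]
grip_width: 0.408
```

Run:
```python
from h import *
s=ctrl.sense();print(s["time_s"],s["eef_pos"],s["ee_rot"],s["grip_width"]*85.4,s["force"]); im=ctrl.capture("wrist")[:,:,::-1]; cv2.imwrite("pics/w13.png",im)
```

```text
20.8333 [ 558.85498946 -181.72147451   15.35222947] [ 1.19565098e-04  9.99999992e-01 -1.16046065e-05  3.51095866e-05] 34.828099053333716 [-4.82839775  2.92676094  9.57474574]
```

View pics/w13.png

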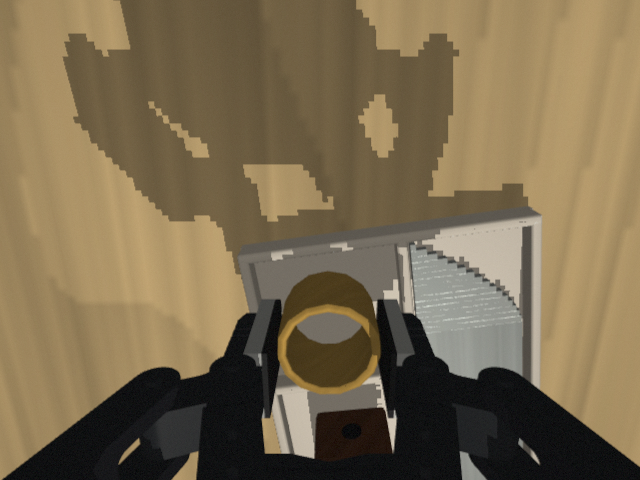

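play_rows([
  [[0,0,0],[0,0,0]],
  [[0,0,0],[0,0,0]],
  [[0,0,0],[0,0,0]],
  [[0,0,0],[0,0,0]],
  [[0,0,-20],[0,0,0]],
  [[0,0,-40],[0,0,0]],
  [[0,-25,-30],[0,0,0]],
  [[0,0,0],[0,0,0]],
  [[0,0,0],[0,0,0]],
], fingers=60)

```text
time_s: 21.63
eef_pos: [559.5, -156.4, 105.6]
ee_rot: [0.001, 1.0, 0.0, 0.001]
force: [0.6, -0.2, -0.4]
grip_width: 0.702
```

Run:
```python
from h import *
s=ctrl.sense();print(s["time_s"],s["eef_pos"],s["ee_rot"],s["force"]); im=ctrl.capture("wrist")[:,:,::-1]; cv2.imwrite("pics/w14.png",im)
```

```text
21.6333 [ 559.52622916 -156.39893576  105.5536385 ] [7.11319527e-04 9.99998615e-01 4.86045750e-04 1.42392161e-03] [ 0.58679833 -0.18224974 -0.41933011]
```

View pics/w14.png

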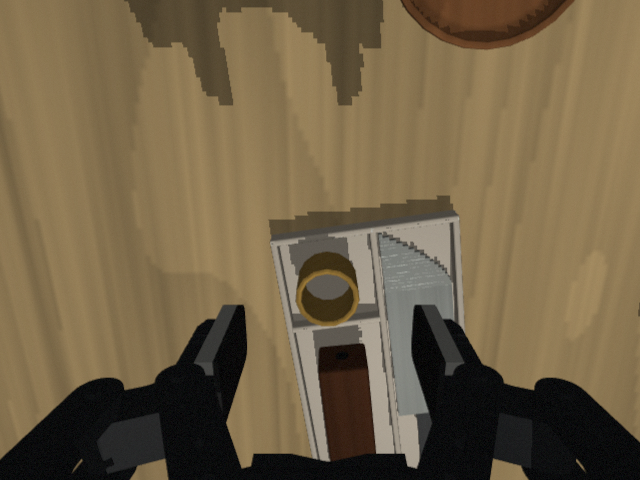

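Run:
```python
from h import *
s=ctrl.sense(); c=cam("wrist",s)
def loc(X,t,a): a=np.radians(a); R=np.array([[np.cos(a),-np.sin(a)],[np.sin(a),np.cos(a)]]); return ((X[:,:2]-t)@R).round(1)
print(loc(px2w(c,[(328,298)],32),[593,-248.3],7.6)); print(px2w(c,[(298,297),(358,297)],32))
q=px2w(c,[(272,241),(458,217)],12); print(loc(q,[593,-248.3],7.6))
print("dish edge bottom",px2w(c,[(490,47)],13))
```

```text
[[-25.7  68.8]]
[[ 541.88442774 -182.91641492   32.        ]
 [ 574.88307619 -182.91612541   32.        ]]
[[-54.2  99.1]
 [ 52.4  99.4]]
dish edge bottom [[639.2669209  -54.53744773  13.        ]]
```

play_rows([
  [[-14.25,-34.6,0],[0,0,0]],
  [[-14.25,-34.6,0],[0,0,0]],
  [[-14.25,-34.6,0],[0,0,0]],
  [[-14.25,-34.6,0],[0,0,0]],
  [[-14.25,-34.6,0],[0,0,0]],
  [[-14.25,-34.6,0],[0,0,0]],
  [[-14.25,-34.6,0],[0,0,0]],
  [[-14.25,-34.6,0],[0,0,0]],
  [[-14.25,-34.6,0],[0,0,0]],
  [[-14.25,-34.6,0],[0,0,0]],
  [[-14.25,-34.6,0],[0,0,0]],
  [[-14.25,-34.6,0],[0,0,0]],
  [[-14.25,-34.6,0],[0,0,0]],
  [[-14.25,-34.6,0],[0,0,0]],
  [[0,0,0],[0,0,0]],
  [[0,0,0],[0,0,0]],
], fingers=85)

```text
time_s: 23.02
eef_pos: [358.5, 328.2, 102.7]
ee_rot: [0.001, 1.0, 0.001, -0.001]
force: [0.3, -1.0, 0.0]
grip_width: 0.996
```

Run:
```python
from h import *
s=ctrl.sense();print(s["time_s"],s["eef_pos"],s["ee_rot"],s["grip_width"]); im=ctrl.capture("wrist")[:,:,::-1].copy(); cv2.imwrite("pics/w15.png",im)
c=cam("wrist",s)
for d in ctrl.spot_in("wrist","stone"):
    p=np.array(d["position"])*[640,480]; print(d["p"],p,px2w(c,[p],22).round(1))
e=w2px(c,[[360,328.6,30]])[0];print("expect",e)
h=cv2.cvtColor(im,cv2.COLOR_BGR2HSV); m=((h[:,:,1]<60)&(h[:,:,2]>60)).astype(np.uint8); 
n,l,st,ce=cv2.connectedComponentsWithStats(m)
for i in range(1,n):
    if st[i,4]>1500: print(st[i],ce[i])
```

```text
23.0167 [358.46389546 328.23279583 102.6511909 ] [ 6.95057035e-04  9.99998373e-01  1.23626051e-03 -1.11469597e-03] 0.9960501425459375
0.96 [327.616 239.808] [[357.7 332.1  22. ]]
expect [331.90207473 250.95862502]
[ 603  182   37  227 4463] [626.99036523 313.64709836]
[  269   194   118   110 10197] [327.38903599 248.61567128]
```

play_rows([
  [[-1,-1.6,35],[0,0,0]],
  [[0,0,30],[0,0,0]],
  [[0,0,17],[0,0,0]],
  [[0,0,9],[0,0,0]],
  [[0,0,4],[0,0,0]],
  [[0,0,0],[0,0,0]],
  [[0,0,0],[0,0,0]],
])

```text
time_s: 23.7
eef_pos: [359.3, 329.1, 9.9]
ee_rot: [-0.0, 1.0, -0.001, 0.001]
force: [0.1, -0.5, 1.1]
grip_width: 0.996
```

play_rows([
  [[0,0,0],[0,0,0]],
  [[0,0,0],[0,0,0]],
  [[0,0,0],[0,0,0]],
  [[0,0,0],[0,0,0]],
  [[0,0,0],[0,0,0]],
  [[0,0,-20],[0,0,0]],
  [[0,0,-40],[0,0,0]],
  [[0,0,-30],[0,0,0]],
  [[0,0,0],[0,0,0]],
  [[0,0,0],[0,0,0]],
], fingers=0, squeeze=80)

```text
time_s: 24.53
eef_pos: [359.0, 329.6, 100.5]
ee_rot: [-0.001, 1.0, -0.0, 0.002]
force: [-0.5, -0.3, -3.6]
grip_width: 0.716
```

Run:
```python
from h import *
s=ctrl.sense();print(s["time_s"],s["eef_pos"],s["ee_rot"],s["grip_width"]*85.4,s["force"]); im=ctrl.capture("wrist")[:,:,::-1].copy(); cv2.imwrite("pics/w16.png",im)
h=cv2.cvtColor(im,cv2.COLOR_BGR2HSV); m=((h[:,:,1]<60)&(h[:,:,2]>60)).astype(np.uint8); 
n,l,st,ce=cv2.connectedComponentsWithStats(m)
for i in range(1,n):
    if st[i,4]>1500: print(st[i],ce[i])
print(ctrl.spot_in("wrist","stone"))
```

```text
24.5333 [359.0393228  329.57689986 100.46681997] [-8.25499463e-04  9.99998486e-01 -1.21515781e-04  1.52711613e-03] 61.17948131367699 [-0.51761405 -0.26581127 -3.5935144 ]
[ 603  185   37  256 5305] [626.26936852 324.3728558 ]
[  236   264   182   164 22668] [324.213958   348.53295394]
[{'position': [0.5133, 0.6875], 'p': 0.84}]
```

play_rows([
  [[23.1,27.6,0],[0,0,0]],
  [[23.1,27.6,0],[0,0,0]],
  [[23.1,27.6,0],[0,0,0]],
  [[23.1,27.6,0],[0,0,0]],
  [[23.1,27.6,0],[0,0,0]],
  [[23.1,27.6,0],[0,0,0]],
  [[23.1,27.6,0],[0,0,0]],
  [[23.1,27.6,0],[0,0,0]],
  [[23.1,27.6,0],[0,0,0]],
  [[23.1,27.6,0],[0,0,0]],
  [[23.1,27.6,0],[0,0,0]],
  [[23.1,27.6,0],[0,0,0]],
  [[0,0,25],[0,0,0]],
  [[0,0,25],[0,0,0]],
  [[0,0,17],[0,0,0]],
  [[0,0,9],[0,0,0]],
  [[0,0,5],[0,0,0]],
  [[0,0,2.5],[0,0,0]],
  [[0,0,0],[0,0,0]],
  [[0,0,0],[0,0,0]],
])

```text
time_s: 26.3
eef_pos: [635.9, -2.0, 16.0]
ee_rot: [0.0, 1.0, -0.0, 0.0]
force: [0.1, 0.4, -2.3]
grip_width: 0.713
```

play_rows([
  [[0,0,1],[0,0,0]],
  [[0,0,0],[0,0,0]],
  [[0,0,0],[0,0,0]],
])

```text
time_s: 26.55
eef_pos: [635.9, -2.0, 15.8]
ee_rot: [0.0, 1.0, -0.0, 0.0]
force: [-4.0, 0.3, 6.4]
grip_width: 0.714
```

play_rows([
  [[0,0,0],[0,0,0]],
  [[0,0,0],[0,0,0]],
  [[0,0,0],[0,0,0]],
  [[0,0,0],[0,0,0]],
  [[0,0,-20],[0,0,0]],
  [[0,0,-35],[0,0,0]],
  [[0,0,-35],[0,0,0]],
  [[-25,0,-25],[0,0,0]],
  [[-25,0,-25],[0,0,0]],
  [[-25,0,-25],[0,0,0]],
  [[-25,0,-25],[0,0,0]],
  [[-25,0,-25],[0,0,0]],
  [[-25,0,-25],[0,0,0]],
  [[0,0,0],[0,0,0]],
  [[0,0,0],[0,0,0]],
  [[0,0,0],[0,0,0]],
], fingers=82)

```text
time_s: 27.88
eef_pos: [485.7, -2.1, 254.1]
ee_rot: [-0.0, 1.0, -0.0, -0.0]
force: [0.4, -1.1, -0.2]
grip_width: 0.962
```

Run:
```python
from h import *
def loc(X,t,a): a=np.radians(a); R=np.array([[np.cos(a),-np.sin(a)],[np.sin(a),np.cos(a)]]); return ((X[:,:2]-t)@R).round(1)[0]
s=ctrl.sense(); print(s["time_s"],s["eef_pos"],s["force"])
Z=dict(block_long=20,block_short=20,collar_wide=20,collar_narrow=18,stone=22,dish=10,pine_cone=26)
for n in ("top","side","wrist"):
    im=ctrl.capture(n); cv2.imwrite(f"pics/{n}_end.png",im[:,:,::-1]); c=cam(n,s)
    for k,z in Z.items():
        for d in ctrl.spot_in(n,k)[:3]:
            if d["p"]<.3: continue
            p=np.array(d["position"])*[640,480]; X=px2w(c,[p],z)
            print(n,k,round(d["p"],2),p.round(),X[0].round(),"big",loc(X,[593,-248.3],7.6),"small",loc(X,[596.1,264.7],5.5))
im=cv2.imread("pics/wrist_end.png"); c=cam("wrist",s); h=cv2.cvtColor(im,cv2.COLOR_BGR2HSV); m=((h[:,:,1]<60)&(h[:,:,2]>60)).astype(np.uint8)
n,l,st,ce=cv2.connectedComponentsWithStats(m)
for i in range(1,n):
    if st[i,4]>1500: print(st[i],ce[i],px2w(c,[ce[i]],35).round(1))
```

```text
27.8833 [485.72098219  -2.05812997 254.09034354] [ 0.43272153 -1.0700444  -0.18403901]
top block_long 0.62 [412. 222.] [ 577. -286.   20.] big [-20.4 -35.3] small [ -71.3 -546.3]
top block_short 0.93 [219. 218.] [575. 233.  20.] big [ 45.6 479.8] small [-24.3 -29.2]
top block_short 0.67 [474. 231.] [ 557. -454.   20.] big [ -62.4 -198.7] small [-107.4 -711.2]
top stone 0.57 [309. 198.] [634.  -7.  22.] big [ 72.6 234.1] small [  11.7 -273.8]
top pine_cone 0.48 [150. 261.] [455. 410.  26.] big [-49.4 670.6] small [-126.2  158. ]
top pine_cone 0.45 [222. 216.] [579. 225.  26.] big [ 48.5 471.5] small [-21.1 -37.4]
side block_long 0.76 [321. 185.] [ 570. -280.   20.] big [-27.2 -28.3] small [ -78.4 -539.7]
side block_short 0.64 [237. 309.] [575. 236.  20.] big [ 46.6 482.8] small [-23.3 -26.1]
side collar_wide 0.72 [304. 267.] [500.  76.  20.] big [-49.3 333.5] small [-113.7 -178.8]
side collar_wide 0.56 [313. 205.] [ 557. -176.   20.] big [-25.9  76.7] small [ -81.  -434.7]
side stone 0.92 [255. 236.] [636.  -5.  22.] big [ 74.5 235.2] small [  13.6 -272.6]
side dish 0.64 [255. 253.] [620.  41.  10.] big [ 64.9 283.6] small [   2.2 -224.5]
side dish 0.38 [319. 184.] [ 580. -304.   10.] big [-20.  -53.2] small [ -70.3 -564.2]
side pine_cone 0.81 [262. 389.] [460. 414.  26.] big [-44.1 674.2] small [-121.   161.8]
wrist block_long 0.58 [409. 431.] [ 572. -268.   20.] big [-23.8 -16.6] small [ -75.4 -527.8]
wrist collar_wide 0.93 [405. 366.] [ 563. -186.   20.] big [-21.2  65.8] small [ -75.8 -445.3]
wrist collar_wide 0.76 [364. 110.] [515.  65.  20.] big [-35.8 320.5] small [ -99.8 -191.3]
wrist stone 0.84 [497. 189.] [635.  -2.  22.] big [ 73.9 238.6] small [  12.8 -269.2]
wrist dish 0.91 [483. 154.] [623.  27.  10.] big [ 65.7 268.9] small [   3.5 -239.2]
[ 467  157   74   71 4101] [503.5442575  192.14557425] [[635.1  -2.2  35. ]]
[ 367  321  105  157 7366] [420.92112408 390.28509367] [[ 577.8 -204.3   35. ]]
```

```bash
python3 -c "
from rig import ctrl
print(ctrl.finish_job())"
```

```text
the job is handed in; nothing more can be done
None
```

I sorted all five parts and handed the job in at about 28 s of the 104 s allowed; the system reported no verdict.

| Part | Measured position (mm) | Allowed | Based on |
|---|---|---|---|
| Long block, in the big-blade tray | (−24, −34) | x −40 to −8, y −45 to −13 | Wrist picture after release |
| Wide brass collar, in the big-blade tray | (−26, 69) | x −38 to −10, y 56 to 84 | Wrist picture after release |
| Short block, in the small-blade tray | about (−24, −28) | x −40 to −8, y −62 to 4 | Final top and side pictures |
| Narrow collar, in the small-blade tray | not measured | x −42 to −6, y 52 to 88 | Seen centred and upright in its bay in a later wrist picture |
| Stone, in the dish | within about 2 of the dish centre | 16 | Final wrist picture |

- **Bystanders:** The pine cone reads within about 5 mm of its first position. I did not measure the finished knife at the end. No move came near it, and no force reading suggested contact.
- **Forces:** The highest force I read was about 10 N, when the wide collar touched its bay. I did not log forces during the moves.
- **Disagreements:**
  - The networks did not report the narrow collar in the final pictures.
  - The dish detections with the stone inside were 30–45 mm off, so I used the dish rim edges measured earlier.
  - The final detections of the long block and wide collar differ from the values above by up to about 18 mm, mostly where they were partly hidden. All of them still fall inside the allowed ranges.
- **Not measured directly:** I checked level and seating height only by how the parts looked in the pictures. For the short block and the stone there was no viewed picture after release.

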